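# Turn the milk pan's handle in on the laundry hob

### The job

The handle of the milk pan, the smallest of the three pans on the hob, juts out over the hob's front edge where a passer-by could catch it. Keeping the pan standing on its own ring, swing its handle inward until it lies parallel to the hob's front edge and points towards the saucepan on the other front ring, without lifting or tipping the pan. Leave the saucepan and the skillet where they are.

Things in the scene. Friction and masses are not known exactly. Their poses are not given: they have to be found in the camera images.
- milk_pan_center (a point): Centre of the smallest pan, 38 mm above its underside. Steel, loose, 0.6 kg, 136 mm wide, 75 mm high, on a front ring (left or right). Site x points along its handle, z up. The level steel handle is 22 mm wide, 14 thick, from 88 to 213 mm from the centre axis, its mid-thickness 22 mm above this point, free all round; at first it points towards the robot over the hob's front edge.
- hob: Flat black glass hob, fixed: 500 mm (its x) by 700 (its y), 6 mm thick, pans slide on it. Origin: centre of its underside. Its -x edge, parallel to its y, is the front, nearest the robot. Grey ring marks: two front rings 180 mm wide at x = -110, y = +190 and -190 mm; a rear ring 230 mm wide at x = +90, y = 0.
- saucepan_center (a point): Centre of the deep saucepan, 52 mm above its underside, on the other front ring: steel, loose, 0.95 kg, 176 mm wide, 105 high. Its x axis points along its handle (tip 253 mm from the centre), which points to the back. A bystander.
- skillet_center (a point): Centre of the shallow skillet, 22 mm above its underside, on the rear ring: steel, loose, 0.95 kg, 230 mm wide, 45 high. Its x axis points along its handle (tip 295 mm from the centre), which points to the back. A bystander.

How it is judged:
By the outcome, as a careful person would: the job done as asked, in the order asked, and still so for the second after the job is handed in, with the robot touching nothing.
It also fails if it takes over 45 s, if anything falls off the work surface, if the arm or the gripper's body presses on something with over 40 N, if the wrist force passes 120 N, or if a joint passes its speed limit or range.

### The arm

A 7-joint arm with a two-finger parallel gripper is mounted at the origin on the work surface. World frame = base frame: x ahead of the robot, y to its left, z up, the work surface at z = 0. Lengths are in m, angles in degrees, forces in N, time in s.
With the tool pointing down it reaches from about 0.4 to 0.925 m from the base axis. Payload 4.1 kg.
Tool frame: the origin (TCP) lies midway between the tips of the shut fingers; the grasp point (between the pads) lies 19 mm behind it (manip.hold_point_z is the distance from the TCP to the grasp point, in m); y points along the fingers, x is the direction in which the jaws open and shut, and the axes are right-handed (so a half turn about y gives the same grasp; the last joint's range is limited). The gripper opens to 85 mm and grips with 20 to 120 N. Pads are 22 mm wide; open, the fingers measure 114 mm over their backs; the gripper's body (76 mm by 85 mm) begins 54 mm behind the grasp point. The pads swing forward as they close: fully open they stand 13 mm farther back than shut.
Start: joints at [66.291, 22.827, 2.584, 88.041, -1.071, 69.15, -2.905], TCP at [0.201, -0.618, 0.231] pointing down, gripper open.
Joint ranges: [-161.44, 161.44], [-28.35, 127.94], [-78.24, 83.42], [0, 140.83], [-78.03, 258.03], [13.02, 114.36], [-168.23, 168.23]. Speed limits (degrees/s): [147.25, 147.25, 180, 180, 180, 180, 180].

### API

Orientations are given as a 3x3 rotation matrix whose columns are the frame's x, y, z axes.
In Python, from workcell import manip gives the robot as it stands. The module is installed in compiled form; this text tells all that it offers.
- The arm moves only by the tool play_rows, never from a script. Its argument "commands" is a list of rows, each an object of numbers: "ax", "ay", "az": the turn, a rotation vector about the tool's x, y, z in rad; "dx", "dy", "dz": the shift along the tool's x, y, z in cm; "jaw": the closure, from 0 (fully open) to 1 (shut). A call has 1 to 5 rows; each row is the pose to reach, as a shift and turn from the pose commanded when the call began, along the tool's axes at that moment; what a row does not reach only later rows make up. A row lasts 1/10 s, in which the tool goes at most 50 mm and 8.59 degrees, less where a joint would pass 70% of its speed; a pose out of reach is approached as far as the arm can. A call with a gripper value outside its range is refused whole. The fingers move at their own pace and stop on an object; "squeeze" is the grip in N (left out, the last holds). Time passes only in rows, so rows that repeat a pose let the fingers close. It gives the time, the measured TCP pose, the force and the opening at its end, in the units of the state.
- manip.read_state(): the state, without advancing time (a new reading comes with each control period).
- manip.camera(name): name is "scene" or "side" or "wrist"; returns the picture (480x640x3 uint8, red, green, blue); there is no depth.
- manip.get_calibration(name): a dict with "fx", "fy", "cx", "cy" (pixels), "dist_coeffs" ([k1, k2, p1, p2, k3] as OpenCV has them; the pictures are not rectified), "rvec" (rotation vector, rad) and "tvec" (3), from world to camera coordinates, as OpenCV has them; the wrist camera has in their place "mount" (4x4, takes a point from camera to tool coordinates, whose origin is the TCP and whose axes are the tool frame's). Camera axes: x right, y down, z forward; pixel columns grow to the right and rows downward; lengths in m; the calibration is good to about 2 mm. A picture is of the moment at which its call begins: read the wrist's pose just before it. get_calibration takes no time and is no camera call.
- manip.finish_job(): hands the job in, once; it reports no verdict.
The state is a dict: "time_s": time; "qpos": joint angles; "qd": joint speeds; "effort": joint torques, N m; "tool_pos": TCP position; "tcp_rot": TCP orientation; "ft_force": force on the tool from outside, world axes, zero at the start; "torque": the same for the moment, N m; "width": finger opening in m.
Only numpy, scipy, OpenCV 4.12 (cv2) and the standard library are available. Lean on these libraries where they do the work, as an engineer would, in place of code of your own. Each camera call takes 0.05 s, during which the arm holds its last target. There are 200 camera calls.

## Working session

There is one attempt and no reset: what is moved stays moved. The work goes in short steps, Python scripts to look and compute and a tool call to move; the robot and the scene stay as the last step left them, time stands still between calls to the robot, and variables do not carry over. Pictures are saved under pics/ and viewed, about 8 in all and at most 12, crops included, and the job is handed in when it is done.

Besides the shell and the picture viewer there is one more tool, called as name(argument=value, ...) on one line, values as JSON. play_rows: Moves the arm, as the interface text tells. Its arguments: {"type":"object","properties":{"commands":{"type":"array"},"squeeze":{"type":"number"}},"required":["commands"]}

```bash
mkdir -p pics; cat > h.py <<'E'
import numpy as np, cv2
from workcell import manip
def snap(n,f):
    im=manip.camera(n); cv2.imwrite(f'pics/{f}.png',im[:,:,::-1]); return im
def ray(n,px):
    c=manip.get_calibration(n); K=np.array([[c['fx'],0,c['cx']],[0,c['fy'],c['cy']],[0,0,1]])
    u=cv2.undistortPoints(np.array(px,float).reshape(-1,1,2),K,np.array(c['dist_coeffs'])).reshape(-1,2)
    R=cv2.Rodrigues(np.array(c['rvec'],float))[0]; t=np.array(c['tvec'],float).ravel()
    return -R.T@t, np.c_[u,np.ones(len(u))]@R
def plane(n,px,z):
    o,d=ray(n,px); return o+d*((z-o[2])/d[:,2])[:,None]
def proj(n,P):
    c=manip.get_calibration(n); K=np.array([[c['fx'],0,c['cx']],[0,c['fy'],c['cy']],[0,0,1]])
    return cv2.projectPoints(np.array(P,float).reshape(-1,1,3),np.array(c['rvec'],float),np.array(c['tvec'],float),K,np.array(c['dist_coeffs']))[0].reshape(-1,2)
E
python3 - <<'E'
from h import *
a=snap('scene','s0');b=snap('side','d0')
cv2.imwrite('pics/both.png',cv2.resize(np.hstack([a,b])[:,:,::-1],(800,300)))
s=manip.read_state();print(s)
for n in('scene','side'):print(n,ray(n,[[320,240]]))
E
```

```text
{'time_s': 0.1, 'qpos': array([66.29073642, 22.8672669 ,  2.57969092, 88.10752382, -1.07070452,
       69.14981143, -2.90409194]), 'qd': array([ 0.13789989, -0.03341348,  0.07584104, -0.31816742, -0.08383088,
       -0.04896965,  0.01390331]), 'effort': array([ 3.22772030e-03, -4.76264763e+01,  1.36954118e+00, -2.54949600e+01,
        1.17179085e-02,  5.05333897e-03, -5.43978985e-06]), 'tool_pos': array([ 0.20110929, -0.61750381,  0.23036737]), 'tcp_rot': array([[ 3.09764876e-01, -6.63728832e-04,  9.50812958e-01],
       [-9.50811581e-01,  1.62321297e-03,  3.09765561e-01],
       [-1.74897226e-03, -9.99998462e-01, -1.28266696e-04]]), 'ft_force': array([-0.38670373, -0.25107939, -0.48226216]), 'torque': array([0.02472226, 0.04800412, 0.04821916]), 'width': 0.08534903135612264}
scene (array([1.15261112, 0.27591213, 0.44397696]), array([[-0.69282559, -0.41285405, -0.5919401 ]]))
side (array([ 0.5396797 , -0.49140796,  0.45932009]), array([[ 0.16741804,  0.78140924, -0.60159307]]))
```

View pics/s0.png

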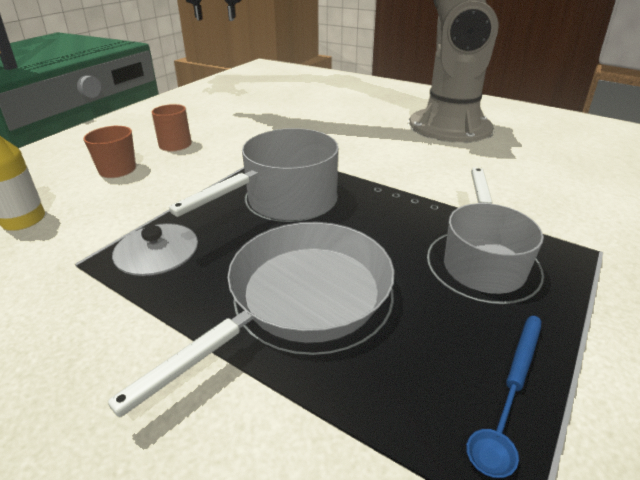

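View pics/d0.png

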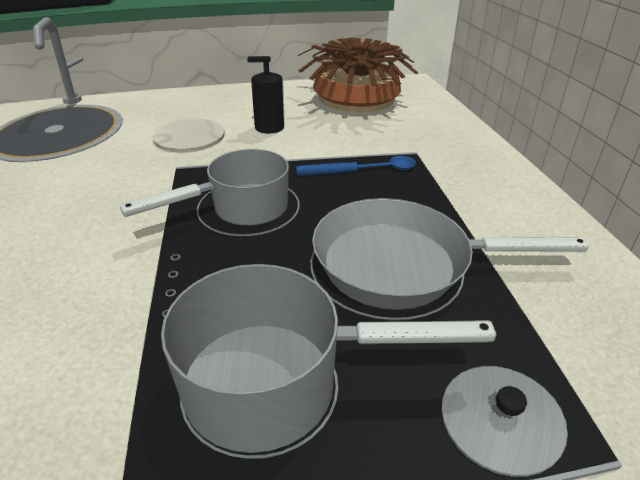

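The scene view shows the milk pan on the left front ring: rim about (447–541, 204–285), handle up to (478,170). In the side view its rim is about (208–290, 150–190) and the handle tip is at (122,208). The saucepan is on the right front ring.

```bash
python3 - <<'E'
from h import *
a=cv2.imread('pics/s0.png');b=cv2.imread('pics/d0.png')
# hob: dark mask edges
def line(n,img,rng,axis,dirn):
    g=img.max(2); pts=[]
    for k in rng:
        v=(g[:,k] if axis=='col' else g[k])<45
        lo,hi=dirn; i=np.where(v[lo:hi])[0]
        if len(i):
            j=lo+i[0] if dirn[0]>=0 else 0
            pts.append((k,j-.5) if axis=='col' else (j-.5,k))
    P=plane(n,pts,0.006)
    l=cv2.fitLine(P[:,:2].astype(np.float32),cv2.DIST_HUBER,0,.001,.001).ravel()
    r=np.abs((P[:,:2]-l[2:])@[-l[1],l[0]])
    print(n,'dir deg',np.degrees(np.arctan2(l[1],l[0])),'pt',l[2:],'res',np.median(r),r.max(),len(P)); return l
lf=line('scene',a,range(552,598),'col',(200,300))
ls=line('side',b,range(270,460),'row',(100,220))
# left edge, side view: back corner line at top
lt=line('side',b,list(range(182,205))+list(range(295,415)),'col',(130,180))
for l in(lf,ls):
    A=np.c_[l[:2],-lt[:2]]; s=np.linalg.solve(A,lt[2:]-l[2:]); print('corner',l[2:]+s[0]*l[:2])
c=np.hstack([cv2.resize(a[150:310,410:570],(400,400),interpolation=2),cv2.resize(b[130:290,110:270+40],(500,400),interpolation=2)])
cv2.imwrite('pics/crop.png',cv2.resize(c,(800,int(400*800/900))))
cv2.imwrite('pics/crop.png',np.hstack([cv2.resize(a[155:305,425:560],(360,400),interpolation=2),cv2.resize(b[140:240,115:305],(440,232),interpolation=2) if 0 else np.vstack([cv2.resize(b[140:240,115:305],(438,231),interpolation=2),np.zeros((169,438,3),np.uint8)])]))
E
```

```text
scene dir deg 72.33042 pt [0.51191324 0.35330752] res 0.005515568788716782 0.024223166802131497 39
side dir deg 86.812546 pt [ 0.40669453 -0.09441678] res 0.000320990621677344 0.0010772884895557079 190
side dir deg -2.9721828 pt [0.7483483  0.36506596] res 0.0011724350451516369 0.06721201485225861 143
corner [0.51944494 0.37695083]
corner [0.4331939  0.38142908]
```

View pics/crop.png

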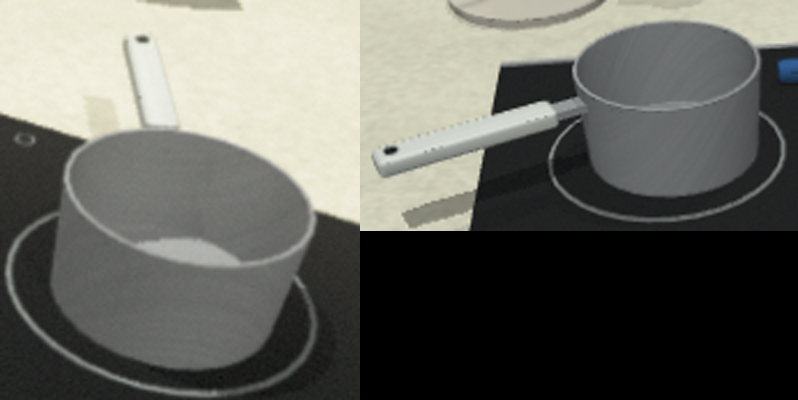

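The crops show the rim and handle clearly. Handle hole: scene crop (142,39), side crop (390,150). I'll convert these points.

```bash
python3 - <<'E'
from h import *
from scipy.optimize import least_squares
S=[(449.7,222.5),(542.7,235.6),(481.2,203),(515,254.7),(466.2,243.1),(530,216.9)]
D=[(207.4,170.3),(288.5,166.8),(247.3,149.1),(251.7,187.2)]
for n,p in(('scene',S),('side',D)):
    P=plane(n,p,.081)[:,:2]
    r=least_squares(lambda q:np.hypot(*(P-q[:2]).T)-q[2],[.56,.21,.068]);print(n,r.x,r.fun*1000)
print(plane('side',[(128,204.9),(198.7,186.8)],.073)); print(plane('scene',[(478.2,169.6),(485,202.2)],.073))
th=np.radians(-3.1);R=np.array([[np.cos(th),-np.sin(th)],[np.sin(th),np.cos(th)]])
print('ring',np.array([.4332,.3814])+R@[.14,-.16])
# saucepan/skillet reference frames saved in s0,d0
E
```

```text
scene [0.56968676 0.22891501 0.06708506] [-0.32814607 -0.67170832 -0.4554589  -0.33909347  0.76922012  1.02518663]
side [0.56860312 0.22024948 0.06691385] [ 0.02851099  0.03054532 -0.02710715 -0.03194916]
[[0.38039929 0.15186387 0.073     ]
 [0.48639827 0.18457374 0.073     ]]
[[0.38150701 0.15818126 0.073     ]
 [0.49313334 0.19693134 0.073     ]]
ring [0.56434252 0.2140631 ]
```

Pan centre is about (0.569, 0.222). The handle points at about 198° and the target is about 267°, so the swing is about +68°. The tool's jaw axis is already perpendicular to the handle. I'll travel high first.

play_rows(commands=[{"dx":-3.5,"dz":3.5,"jaw":0},{"dx":-7,"dz":7,"jaw":0},{"dx":-10.5,"dz":10.5,"jaw":0},{"dx":-14,"dz":14,"jaw":0},{"dx":-17.5,"dz":17.5,"jaw":0}])

```text
invalid input at $.commands[0]: expected keys ax, ay, az, dx, dy, dz, jaw
```

play_rows(commands=[{"dx":-3.5,"dz":3.5,"jaw":0},{"dx":-7,"dz":7,"jaw":0},{"dx":-10.5,"dz":10.5,"jaw":0},{"dx":-14,"dz":14,"jaw":0},{"dx":-17.5,"dz":17.5,"jaw":0}])

```text
invalid input at $.commands[0]: expected keys ax, ay, az, dx, dy, dz, jaw
```

play_rows(commands=[{"ax":0,"ay":0,"az":0,"dx":-3.5,"dy":0,"dz":3.5,"jaw":0},{"ax":0,"ay":0,"az":0,"dx":-7,"dy":0,"dz":7,"jaw":0},{"ax":0,"ay":0,"az":0,"dx":-10.5,"dy":0,"dz":10.5,"jaw":0},{"ax":0,"ay":0,"az":0,"dx":-14,"dy":0,"dz":14,"jaw":0},{"ax":0,"ay":0,"az":0,"dx":-17.5,"dy":0,"dz":17.5,"jaw":0}])

```text
time_s: 0.6
tool_pos: [0.3139, -0.3954, 0.231]
tcp_rot: [[0.31, -0.0, 0.951], [-0.951, 0.0, 0.31], [-0.0, -1.0, -0.0]]
ft_force: [1.2, 0.0, 0.3]
width: 0.0856
```

play_rows(commands=[{"ax":0,"ay":0,"az":0,"dx":-3.5,"dy":0,"dz":3.5,"jaw":0},{"ax":0,"ay":0,"az":0,"dx":-7,"dy":0,"dz":7,"jaw":0},{"ax":0,"ay":0,"az":0,"dx":-10.5,"dy":0,"dz":10.5,"jaw":0},{"ax":0,"ay":0,"az":0,"dx":-14,"dy":0,"dz":14,"jaw":0},{"ax":0,"ay":0,"az":0,"dx":-17.5,"dy":0,"dz":17.5,"jaw":0}])

```text
time_s: 1.1
tool_pos: [0.4259, -0.175, 0.2312]
tcp_rot: [[0.309, 0.0, 0.951], [-0.951, -0.0, 0.309], [0.0, -1.0, -0.0]]
ft_force: [0.4, -0.3, 0.4]
width: 0.0855
```

play_rows(commands=[{"ax":0,"ay":0,"az":0,"dx":-4.5,"dy":0,"dz":1.4,"jaw":0},{"ax":0,"ay":0,"az":0,"dx":-9,"dy":0,"dz":2.8,"jaw":0},{"ax":0,"ay":0,"az":0,"dx":-13.5,"dy":0,"dz":4.2,"jaw":0},{"ax":0,"ay":0,"az":0,"dx":-18,"dy":0,"dz":5.6,"jaw":0},{"ax":0,"ay":0,"az":0,"dx":-22.5,"dy":0,"dz":7,"jaw":0}])

```text
time_s: 1.6
tool_pos: [0.4219, 0.0604, 0.2312]
tcp_rot: [[0.309, 0.0, 0.951], [-0.951, -0.001, 0.309], [0.001, -1.0, -0.0]]
ft_force: [1.8, -0.2, -0.8]
width: 0.0857
```

play_rows(commands=[{"ax":0,"ay":0,"az":0,"dx":-4,"dy":0,"dz":1.2,"jaw":0},{"ax":0,"ay":0,"az":0,"dx":-8,"dy":0,"dz":2.4,"jaw":0},{"ax":0,"ay":0,"az":0,"dx":-10.5,"dy":0,"dz":3.3,"jaw":0},{"ax":0,"ay":0,"az":0,"dx":-10.5,"dy":0,"dz":3.3,"jaw":0},{"ax":0,"ay":0,"az":0,"dx":-10.5,"dy":0,"dz":3.3,"jaw":0}])

```text
time_s: 2.1
tool_pos: [0.4211, 0.1686, 0.2309]
tcp_rot: [[0.311, -0.001, 0.95], [-0.95, -0.001, 0.311], [0.001, -1.0, -0.001]]
ft_force: [-0.0, -1.7, -0.5]
width: 0.0853
```

```bash
cat >> h.py <<'E'
def wplane(s,px,z):
    c=manip.get_calibration('wrist'); K=np.array([[c['fx'],0,c['cx']],[0,c['fy'],c['cy']],[0,0,1]])
    u=cv2.undistortPoints(np.array(px,float).reshape(-1,1,2),K,np.array(c['dist_coeffs'])).reshape(-1,2)
    M=np.array(c['mount']); Rt=np.array(s['tcp_rot'])
    o=Rt@M[:3,3]+s['tool_pos']; d=np.c_[u,np.ones(len(u))]@(Rt@M[:3,:3]).T
    return o+d*((z-o[2])/d[:,2])[:,None]
E
python3 - <<'E'
from h import *
import pickle
s=manip.read_state();snap('wrist','w0');pickle.dump(s,open('s_w0.pkl','wb'))
print(s['tool_pos'],s['ft_force'],s['qpos'])
E
```

```text
[0.4210726  0.16857802 0.23087797] [-0.00750466 -1.74552109 -0.50166464] [  10.14798833    4.08990302  -38.9059474   112.68468844    2.87116336
   64.22789549 -101.83061488]
```

View pics/w0.png

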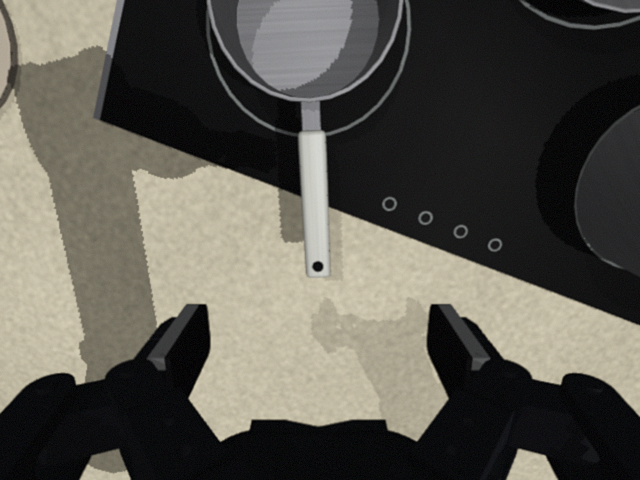

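The wrist view shows the handle from root (312,132) to hole (318,266), and the rim arc (209,15)–(310,100)–(402,20). The hob corner is at (98,119) and the front edge runs to (640,322).

```bash
python3 - <<'E'
from h import *
import pickle
from scipy.optimize import least_squares
s=pickle.load(open('s_w0.pkl','rb'))
H=wplane(s,[(310.5,115),(312,134),(316,220),(318,266)],.073);print(H[:,:2])
d=H[0]-H[3];print('handle ang',np.degrees(np.arctan2(d[1],d[0])),[np.degrees(np.arctan2(*(H[1]-H[3])[1::-1]))])
c=least_squares(lambda q:np.hypot(*(wplane(s,[(208,10),(216,38),(250,80),(310,100),(370,77),(397,38),(403,10)],.081)[:,:2]-q[:2]).T)-q[2],[.56,.21,.068])
print('rim',c.x,c.fun*1e3)
im=cv2.imread('pics/w0.png').max(2)
pts=[(k,60+np.where(im[60:330,k]<45)[0][-1]+.5) for k in range(520,636,4)]
E=wplane(s,pts,.006)[:,:2].astype(np.float32);l=cv2.fitLine(E,cv2.DIST_HUBER,0,.001,.001).ravel();print('edge',np.degrees(np.arctan2(l[1],l[0])),l[2:],np.abs((E-l[2:])@[-l[1],l[0]]).max())
print(wplane(s,[(98,119)],.006))
E
```

```text
[[0.49607888 0.19877908]
 [0.48305402 0.19338313]
 [0.41841812 0.16910585]
 [0.37994694 0.15478523]]
handle ang 20.748014599742607 [np.float64(20.52327736533405)]
rim [0.5698527  0.22544519 0.06863358] [-0.00951488  0.53479274 -0.47457395 -0.61024437  0.88850035  0.63809653
 -0.96705641]
edge 86.79231 [ 0.40435955 -0.13507421] 0.00055825175
[[0.43143506 0.38943729 0.006     ]]
```

Now turn to fit the handle (+2.4°) and come down astride it, TCP at z ≈ 0.047.

play_rows(commands=[{"ax":0,"ay":-0.042,"az":0,"dx":-0.1,"dy":4,"dz":0.4,"jaw":0},{"ax":0,"ay":-0.042,"az":0,"dx":-0.1,"dy":8,"dz":0.4,"jaw":0},{"ax":0,"ay":-0.042,"az":0,"dx":-0.1,"dy":12,"dz":0.4,"jaw":0},{"ax":0,"ay":-0.042,"az":0,"dx":-0.1,"dy":16,"dz":0.4,"jaw":0},{"ax":0,"ay":-0.042,"az":0,"dx":-0.1,"dy":18.4,"dz":0.4,"jaw":0}])

```text
time_s: 2.65
tool_pos: [0.4234, 0.1678, 0.0444]
tcp_rot: [[0.346, -0.004, 0.938], [-0.938, -0.003, 0.346], [0.001, -1.0, -0.005]]
ft_force: [0.4, 0.0, -0.8]
width: 0.0855
```

play_rows(commands=[{"ax":0,"ay":0,"az":0,"dx":0,"dy":0,"dz":0,"jaw":0.5},{"ax":0,"ay":0,"az":0,"dx":0,"dy":0,"dz":0,"jaw":0.5}], squeeze=20)

```text
time_s: 2.85
tool_pos: [0.4253, 0.1699, 0.0475]
tcp_rot: [[0.348, -0.0, 0.938], [-0.938, -0.001, 0.348], [0.001, -1.0, -0.0]]
ft_force: [-0.1, 0.8, 0.3]
width: 0.059
```

```bash
python3 - <<'E'
from h import *
s=manip.read_state();print(s['tool_pos'],s['tcp_rot'],s['ft_force'],s['width'],manip.hold_point_z)
a=snap('side','d1');cv2.imwrite('pics/d1c.png',cv2.resize(a[100:260,60:320,::-1],(780,480)))
E
```

```text
[0.42529279 0.16989979 0.04752486] [[ 3.47569100e-01 -2.58437120e-04  9.37654336e-01]
 [-9.37654232e-01 -6.41647749e-04  3.47568884e-01]
 [ 5.11819092e-04 -9.99999761e-01 -4.65341589e-04]] [-0.10562582  0.77918504  0.33617475] 0.059013333111136435 0.0187
```

View pics/d1c.png

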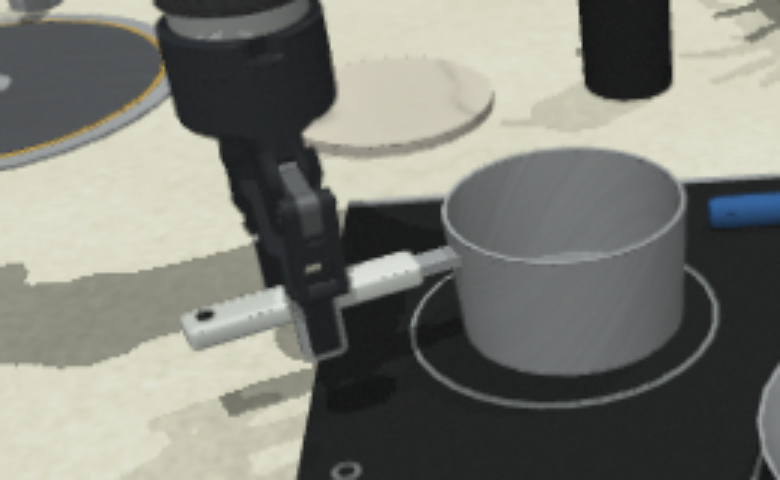

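The fingers stand astride the mid-handle at the right height. I'll grip gently.

play_rows(commands=[{"ax":0,"ay":0,"az":0,"dx":0,"dy":0,"dz":0,"jaw":0.7},{"ax":0,"ay":0,"az":0,"dx":0,"dy":0,"dz":0,"jaw":0.75},{"ax":0,"ay":0,"az":0,"dx":0,"dy":0,"dz":0,"jaw":0.8},{"ax":0,"ay":0,"az":0,"dx":0,"dy":0,"dz":0,"jaw":0.9},{"ax":0,"ay":0,"az":0,"dx":0,"dy":0,"dz":0,"jaw":0.9}], squeeze=30)

```text
time_s: 3.4
tool_pos: [0.4258, 0.1714, 0.0484]
tcp_rot: [[0.35, 0.002, 0.937], [-0.937, 0.0, 0.35], [0.001, -1.0, 0.002]]
ft_force: [-1.5, -0.4, 6.6]
width: 0.0214
```

```bash
python3 - <<'E'
from h import *
s=manip.read_state();p=np.array(s['tool_pos']);R=np.array(s['tcp_rot']);print(p,s['ft_force'],s['torque'],s['width'])
# arc: rotate about pan centre c, drifting centre toward ring by c1
c=np.array([.5695,.224]);c1=np.array([.565,.219])
for step in range(0,70,6):
  pass
def pose(f,T=66.3):
    a=np.radians(T*f);r=np.array([[np.cos(a),-np.sin(a)],[np.sin(a),np.cos(a)]])
    return c+(c1-c)*f+r@(p[:2]-c)
n=20
# per call: 5 rows each, tool axes at call start
for k in range(0,n,5):
    a=np.radians(66.3*k/n);r=np.array([[np.cos(a),-np.sin(a)],[np.sin(a),np.cos(a)]])
    x=r@R[:2,0];z=r@R[:2,2]
    for j in range(1,6):
        d=pose((k+j)/n)-pose(k/n);print(k+j,'dx %.2f dz %.2f ay %.4f'%(d@x*100,d@z*100,-np.radians(66.3*j/n)))
E
```

```text
[0.42577055 0.17143677 0.04836352] [-1.46515495 -0.35264768  6.5626559 ] [0.01671158 0.15798896 0.13580715] 0.02141831393293838
1 dx 0.90 dz -0.01 ay -0.0579
2 dx 1.80 dz 0.03 ay -0.1157
3 dx 2.69 dz 0.12 ay -0.1736
4 dx 3.58 dz 0.27 ay -0.2314
5 dx 4.45 dz 0.46 ay -0.2893
6 dx 0.89 dz -0.01 ay -0.0579
7 dx 1.78 dz 0.02 ay -0.1157
8 dx 2.66 dz 0.11 ay -0.1736
9 dx 3.54 dz 0.25 ay -0.2314
10 dx 4.40 dz 0.44 ay -0.2893
11 dx 0.88 dz -0.01 ay -0.0579
12 dx 1.76 dz 0.02 ay -0.1157
13 dx 2.63 dz 0.11 ay -0.1736
14 dx 3.50 dz 0.25 ay -0.2314
15 dx 4.35 dz 0.44 ay -0.2893
16 dx 0.87 dz -0.01 ay -0.0579
17 dx 1.74 dz 0.03 ay -0.1157
18 dx 2.61 dz 0.12 ay -0.1736
19 dx 3.46 dz 0.26 ay -0.2314
20 dx 4.31 dz 0.45 ay -0.2893
```

Gripped (21.4 mm). The pads press down with about 6.6 N, which could tip the pan, so I'll ease upward slightly before swinging.

play_rows(commands=[{"ax":0,"ay":0,"az":0,"dx":0,"dy":-0.08,"dz":0,"jaw":0.9},{"ax":0,"ay":0,"az":0,"dx":0,"dy":-0.08,"dz":0,"jaw":0.9},{"ax":0,"ay":0,"az":0,"dx":0,"dy":-0.08,"dz":0,"jaw":0.9}])

```text
time_s: 3.7
tool_pos: [0.4259, 0.1715, 0.0487]
tcp_rot: [[0.35, 0.002, 0.937], [-0.937, 0.001, 0.35], [-0.0, -1.0, 0.002]]
ft_force: [1.2, 0.1, 3.0]
width: 0.0215
```

play_rows(commands=[{"ax":0,"ay":0,"az":0,"dx":0,"dy":-0.05,"dz":0,"jaw":0.9},{"ax":0,"ay":-0.029,"az":0,"dx":0.45,"dy":-0.05,"dz":0,"jaw":0.9},{"ax":0,"ay":-0.087,"az":0,"dx":1.35,"dy":-0.05,"dz":0.02,"jaw":0.9},{"ax":0,"ay":-0.145,"az":0,"dx":2.25,"dy":-0.05,"dz":0.08,"jaw":0.9},{"ax":0,"ay":-0.203,"az":0,"dx":3.13,"dy":-0.05,"dz":0.2,"jaw":0.9}])

```text
time_s: 4.2
tool_pos: [0.4352, 0.1443, 0.0484]
tcp_rot: [[0.537, -0.004, 0.844], [-0.844, 0.001, 0.537], [-0.003, -1.0, -0.003]]
ft_force: [-6.1, 5.5, 5.8]
width: 0.0213
```

play_rows(commands=[{"ax":0,"ay":-0.058,"az":0,"dx":0.9,"dy":0,"dz":0,"jaw":0.9},{"ax":0,"ay":-0.116,"az":0,"dx":1.8,"dy":0,"dz":0.03,"jaw":0.9},{"ax":0,"ay":-0.174,"az":0,"dx":2.68,"dy":0,"dz":0.12,"jaw":0.9},{"ax":0,"ay":-0.231,"az":0,"dx":3.56,"dy":0,"dz":0.26,"jaw":0.9},{"ax":0,"ay":-0.231,"az":0,"dx":3.56,"dy":0,"dz":0.26,"jaw":0.9}])

```text
time_s: 4.7
tool_pos: [0.4557, 0.1153, 0.048]
tcp_rot: [[0.714, -0.006, 0.7], [-0.7, 0.001, 0.714], [-0.005, -1.0, -0.003]]
ft_force: [-6.7, 5.6, 6.5]
width: 0.0215
```

```bash
python3 - <<'E'
from h import *
s=manip.read_state();print(s['tool_pos'],np.degrees(np.arctan2(s['tcp_rot'][1,0],s['tcp_rot'][0,0])),s['ft_force'],s['torque'],s['width'],s['qpos'])
a=snap('side','d2');cv2.imwrite('pics/d2c.png',cv2.resize(a[100:260,100:360,::-1],(780,480)))
E
```

```text
[0.45573321 0.11526039 0.04795889] -44.4236614007906 [-6.66611686  5.58543476  6.48172427] [1.16155413 1.15007946 0.61871696] 0.021512745111254433 [ 14.86986873  22.45538944 -40.19948577 121.01245578  20.64257546
  43.63825369 -82.86040732]
```

View pics/d2c.png

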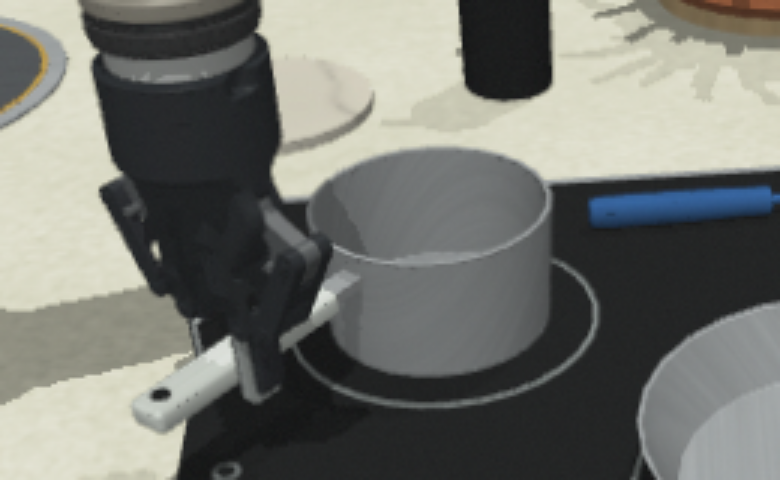

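At about 25° of swing the pan is flat on its ring, with side load about 9 N. I'll ease up 1 mm and continue.

play_rows(commands=[{"ax":0,"ay":-0.05,"az":0,"dx":0.77,"dy":-0.1,"dz":0,"jaw":0.9},{"ax":0,"ay":-0.108,"az":0,"dx":1.66,"dy":-0.1,"dz":0.02,"jaw":0.9},{"ax":0,"ay":-0.166,"az":0,"dx":2.55,"dy":-0.1,"dz":0.1,"jaw":0.9},{"ax":0,"ay":-0.224,"az":0,"dx":3.42,"dy":-0.1,"dz":0.24,"jaw":0.9},{"ax":0,"ay":-0.282,"az":0,"dx":4.28,"dy":-0.1,"dz":0.42,"jaw":0.9}])

```text
time_s: 5.25
tool_pos: [0.4866, 0.0864, 0.0482]
tcp_rot: [[0.881, -0.011, 0.472], [-0.472, -0.003, 0.881], [-0.008, -1.0, -0.008]]
ft_force: [-9.5, 0.0, 6.3]
width: 0.0211
```

play_rows(commands=[{"ax":0,"ay":-0.058,"az":0,"dx":0.88,"dy":0,"dz":0,"jaw":0.9},{"ax":0,"ay":-0.116,"az":0,"dx":1.76,"dy":0,"dz":0.02,"jaw":0.9},{"ax":0,"ay":-0.174,"az":0,"dx":2.63,"dy":0,"dz":0.11,"jaw":0.9},{"ax":0,"ay":-0.231,"az":0,"dx":3.49,"dy":0,"dz":0.25,"jaw":0.9},{"ax":0,"ay":-0.289,"az":0,"dx":4.35,"dy":0,"dz":0.44,"jaw":0.9}])

```text
time_s: 5.75
tool_pos: [0.5261, 0.0686, 0.0479]
tcp_rot: [[0.979, -0.013, 0.201], [-0.201, -0.005, 0.979], [-0.012, -1.0, -0.007]]
ft_force: [-10.0, -1.1, 8.1]
width: 0.0215
```

play_rows(commands=[{"ax":0,"ay":-0.05,"az":0,"dx":0.77,"dy":0,"dz":0,"jaw":0.9},{"ax":0,"ay":-0.1,"az":0,"dx":1.53,"dy":0,"dz":0.02,"jaw":0.9},{"ax":0,"ay":-0.152,"az":0,"dx":2.3,"dy":0,"dz":0.08,"jaw":0.9},{"ax":0,"ay":-0.152,"az":0,"dx":2.3,"dy":0,"dz":0.08,"jaw":0.9},{"ax":0,"ay":-0.152,"az":0,"dx":2.3,"dy":0,"dz":0.08,"jaw":0.9}])

```text
time_s: 6.25
tool_pos: [0.5499, 0.0646, 0.048]
tcp_rot: [[0.998, -0.011, 0.054], [-0.054, -0.004, 0.999], [-0.011, -1.0, -0.004]]
ft_force: [-7.7, -1.7, 6.6]
width: 0.0217
```

```bash
python3 - <<'E'
from h import *
s=manip.read_state();print(s['tool_pos'],np.degrees(np.arctan2(s['tcp_rot'][1,0],s['tcp_rot'][0,0])),s['ft_force'],s['torque'],s['width'])
a=snap('side','d3');b=snap('scene','s3')
cv2.imwrite('pics/c3.png',np.hstack([cv2.resize(b[150:310,380:560],(405,360)),cv2.resize(a[100:260,140:316],(395,360))])[:,:,::-1])
E
```

```text
[0.54994857 0.06463543 0.04804295] -3.0964935590831355 [-7.72771784 -1.69065612  6.61209226] [-0.05569911  1.58369352  0.71878245] 0.021650843840475557
```

View pics/c3.png

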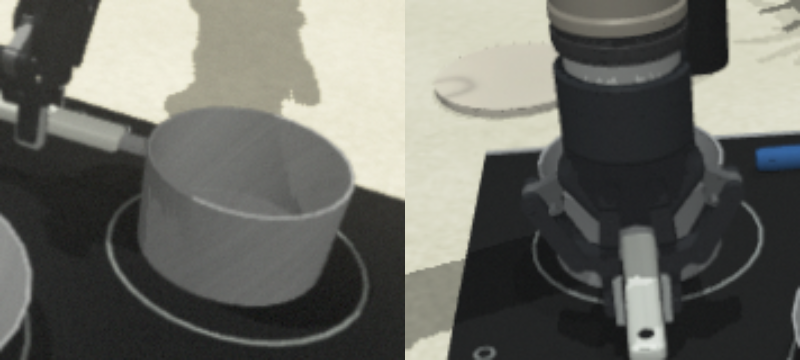

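```bash
python3 - <<'E'
from h import *
from scipy.optimize import least_squares
S=[(445.3,212.2),(537.3,230.9),(480,197.6),(380+255/2.25,150+216/2.25),(380+185/2.25,150+190/2.25),(380+315/2.25,150+134/2.25)]
P=plane('scene',S,.081)[:,:2]
r=least_squares(lambda q:np.hypot(*(P-q[:2]).T)-.0675,[.56,.21]);print(r.x,r.fun*1000)
H=plane('side',[(247.4,248.4),(243.4,203.1)],.073);print(H);d=H[0]-H[1];print(np.degrees(np.arctan2(d[1],d[0])))
E
```

```text
[0.55574688 0.21828208] [-0.05159769 -0.01743733 -1.41221216 -1.14238755 -3.11762415 -3.15782155]
[[0.549325   0.01051035 0.073     ]
 [0.5526494  0.12266948 0.073     ]]
-91.69775356441079
```

The pan sits about 8 mm towards the front of its ring centre. While still gripped I'll shift it 8 mm inward, then open and look.

play_rows(commands=[{"ax":0,"ay":0,"az":0,"dx":0.3,"dy":0,"dz":0,"jaw":0.9},{"ax":0,"ay":0,"az":0,"dx":0.6,"dy":0,"dz":0,"jaw":0.9},{"ax":0,"ay":0,"az":0,"dx":0.9,"dy":0,"dz":0,"jaw":0.9},{"ax":0,"ay":0,"az":0,"dx":0.9,"dy":0,"dz":0,"jaw":0.9},{"ax":0,"ay":0,"az":0,"dx":0.75,"dy":0,"dz":0,"jaw":0.9}])

```text
time_s: 6.85
tool_pos: [0.558, 0.0654, 0.0482]
tcp_rot: [[0.999, -0.009, 0.054], [-0.054, -0.002, 0.999], [-0.009, -1.0, -0.003]]
ft_force: [-5.0, 0.8, 5.3]
width: 0.0216
```

play_rows(commands=[{"ax":0,"ay":0,"az":0,"dx":0,"dy":0,"dz":0,"jaw":0.6},{"ax":0,"ay":0,"az":0,"dx":0,"dy":0,"dz":0,"jaw":0.3},{"ax":0,"ay":0,"az":0,"dx":0,"dy":0,"dz":0,"jaw":0},{"ax":0,"ay":0,"az":0,"dx":0,"dy":0,"dz":0,"jaw":0},{"ax":0,"ay":0,"az":0,"dx":0,"dy":0,"dz":0,"jaw":0}])

```text
time_s: 7.35
tool_pos: [0.5629, 0.0649, 0.0496]
tcp_rot: [[0.998, 0.0, 0.057], [-0.057, -0.0, 0.998], [0.0, -1.0, -0.0]]
ft_force: [-0.1, 0.2, -0.1]
width: 0.0856
```

play_rows(commands=[{"ax":0,"ay":0,"az":0,"dx":0,"dy":-4,"dz":0,"jaw":0},{"ax":0,"ay":0,"az":0,"dx":0,"dy":-8,"dz":0,"jaw":0},{"ax":0,"ay":0,"az":0,"dx":0,"dy":-12,"dz":0,"jaw":0},{"ax":0,"ay":0,"az":0,"dx":0,"dy":-16.5,"dz":-2,"jaw":0},{"ax":0,"ay":0,"az":0,"dx":0,"dy":-20,"dz":-4,"jaw":0}])

```text
time_s: 7.85
tool_pos: [0.5609, 0.0258, 0.2524]
tcp_rot: [[0.998, 0.003, 0.055], [-0.055, 0.0, 0.998], [0.003, -1.0, 0.0]]
ft_force: [0.1, -0.7, 0.1]
width: 0.0853
```

play_rows(commands=[{"ax":0,"ay":0,"az":0,"dx":0,"dy":0,"dz":0,"jaw":0},{"ax":0,"ay":0,"az":0,"dx":0,"dy":0,"dz":0,"jaw":0}])

```text
time_s: 8.05
tool_pos: [0.5607, 0.0247, 0.2501]
tcp_rot: [[0.998, 0.001, 0.058], [-0.058, -0.001, 0.998], [0.001, -1.0, -0.0]]
ft_force: [-0.1, 0.4, -1.3]
width: 0.0857
```

```bash
python3 - <<'E'
from h import *
import pickle
s=manip.read_state();snap('wrist','w1');pickle.dump(s,open('s_w1.pkl','wb'))
print(s['tool_pos'],s['tcp_rot'],s['ft_force']);snap('side','d4');snap('scene','s4')
E
```

```text
[0.56071858 0.02465994 0.25013701] [[ 9.98287294e-01  1.43283009e-03  5.84844024e-02]
 [-5.84837373e-02 -5.01839907e-04  9.98288235e-01]
 [ 1.45972723e-03 -9.99998848e-01 -4.17183144e-04]] [-0.10361594  0.39748099 -1.27019526]
```

View pics/w1.png

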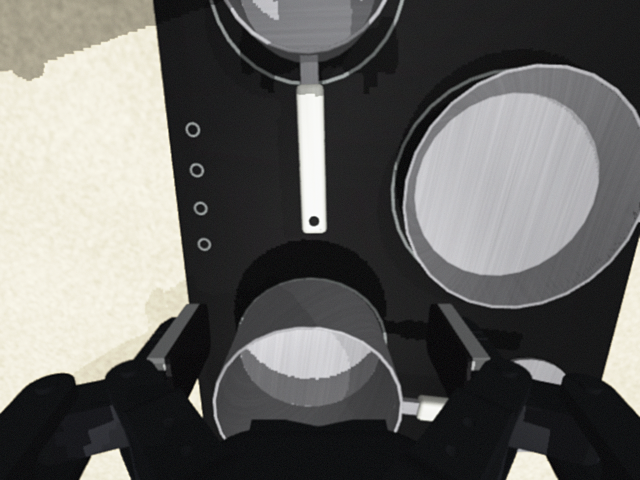

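The wrist view shows the handle from neck (309,70) to hole (314,221), pointing at the saucepan. The hob's front edge runs at left from (155,10) to (190,290).

```bash
python3 - <<'E'
from h import *
import pickle
from scipy.optimize import least_squares
s=pickle.load(open('s_w1.pkl','rb'))
im=cv2.imread('pics/w1.png');g=im.max(2)
pts=[]
for k in range(90,278,4):
    j=np.where(g[k,140:280]<60)[0]; pts.append((140+j[0]-.5,k))
def fit(P):
    P=P[:,:2].astype(np.float32);l=cv2.fitLine(P,cv2.DIST_HUBER,0,.001,.001).ravel();return np.degrees(np.arctan2(l[1],l[0]))%180,l[2:],np.abs((P-l[2:])@[-l[1],l[0]]).max()
print('edge',fit(wplane(s,pts,.006)))
mid=[];
for k in range(100,228,4):
    j=np.where(g[k,285:345]>150)[0]+285; mid.append(((j[0]+j[-1])/2,k))
print('handle',fit(wplane(s,mid,.073)),wplane(s,[(314,221)],.073))
neck=wplane(s,[(309,70),(314,221)],.073);d=neck[1]-neck[0];print('neck-hole',np.degrees(np.arctan2(d[1],d[0])))
R=[(229,5),(255,35),(280,47),(308,53),(340,47),(365,32),(388,5)]
P=wplane(s,R,.081)[:,:2];r=least_squares(lambda q:np.hypot(*(P-q[:2]).T)-.068,[.56,.21]);print('rim',r.x,r.fun*1e3)
G=[(213,8),(225,35),(250,62),(280,78),(350,74),(385,48),(402,10)]
P=wplane(s,G,.006)[:,:2];r=least_squares(lambda q:np.hypot(*(P-q[:2]).T)-.09,[.56,.21]);print('ring',r.x,r.fun*1e3)
for n,a,b in(('scene','s0','s4'),('side','d0','d4')):
    A=cv2.imread(f'pics/{a}.png').astype(int);B=cv2.imread(f'pics/{b}.png').astype(int)
    m=(np.abs(A-B).max(2)>40).astype(np.uint8);n_,_,st,_=cv2.connectedComponentsWithStats(m)
    print(n,[x.tolist() for x in st[1:] if x[4]>30])
E
```

```text
edge (np.float32(87.09311), array([0.41492417, 0.06795721], dtype=float32), np.float32(0.00056857965))
handle (np.float32(88.20285), array([0.5587438 , 0.06665949], dtype=float32), np.float32(0.00030510826)) [[0.55740922 0.01598181 0.073     ]]
neck-hole -91.70812489051099
rim [0.56577209 0.2177373 ] [ 0.38992284  0.53623277 -0.72382031 -0.18049439 -0.08273752  0.09487339
  0.4476965 ]
ring [0.56467338 0.22415554] [ 0.7806432   1.00508112 -0.38003151 -1.33805261 -0.35246831  2.08208265
 -0.53213649]
scene [[186, 0, 17, 20, 144], [225, 0, 16, 19, 130], [350, 0, 27, 90, 1704], [477, 0, 27, 73, 621], [430, 6, 9, 47, 216], [453, 9, 27, 42, 454], [233, 113, 259, 44, 2396], [417, 124, 54, 13, 267], [501, 127, 12, 7, 39], [361, 136, 189, 91, 4078], [449, 211, 6, 22, 31], [467, 224, 77, 70, 599], [473, 242, 44, 13, 235], [428, 260, 15, 22, 37]]
side [[164, 0, 147, 112, 7636], [223, 149, 66, 24, 197], [169, 163, 94, 41, 656], [209, 192, 66, 68, 1041], [122, 199, 44, 13, 138], [0, 205, 169, 56, 4537], [134, 227, 31, 12, 153]]
```

View pics/s4.png

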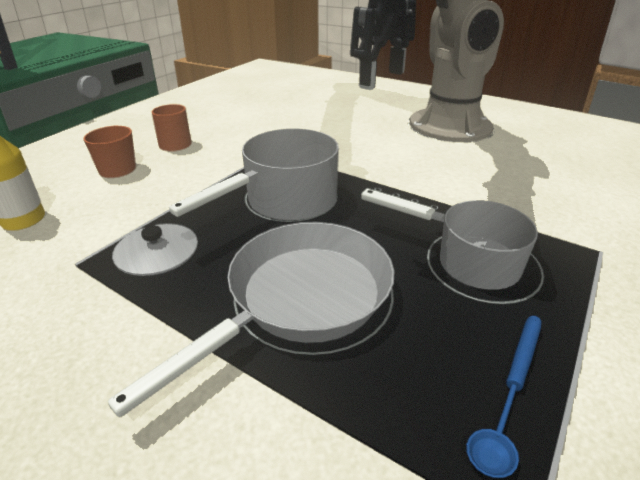

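The handle lies within about 1.3° of the edge line and the pan is within about 7 mm of its ring's centre. There is no image change at the saucepan or skillet bodies, and the arm is clear above everything. Handing in.

```bash
python3 -c "
from workcell import manip
print(manip.finish_job(), manip.read_state()['time_s'])"
```

```text
the job is handed in; nothing more can be done
the job is handed in; nothing more can be done
```

The milk pan's handle now lies parallel to the hob's front edge and points at the saucepan, and I've handed the job in after about 8 s on the robot's clock. I gripped the handle lightly at mid-length and swung it about 66° around the pan's centre. Then I slid the pan about 8 mm back toward its ring's centre, let go and raised the arm clear.

- **Handle angle:** in the last wrist picture it is about 1.1–1.3° off parallel to the front edge (88.2–88.3° against 87.1°; earlier views gave the edge as 86.8°).
- **Pan position:** its centre is about 6–7 mm from the fitted ring centre, so it stands well inside the ring. That fit has about 1–2 mm of scatter. The scene camera placed the pan's centre several mm off from the other views in y.
- **Saucepan and skillet:** comparing pictures from before and after shows no change at either pan beyond the arm's shadow.
- **Forces:** readings stayed under about 13 N. The closing fingers pressed the handle down with up to about 8 N. I saw no tipping in the pictures taken during the swing, but I did not measure tilt.

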